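# Lock a batten into the holding jig

## Robot

A 6-joint arm with a two-finger parallel gripper is mounted at the origin on a cart in front of the work surface, level with it; the furniture and walls round the work are solid. World frame = base frame: x ahead of the robot, y to its left, z up, the work surface at z = 0. Lengths are in m, angles in rad, forces in N, time in s.
With the tool pointing down it reaches from about 0.375 to 0.925 m from the base axis. Payload 5.7 kg.
Tool frame: the origin (TCP) lies midway between the tips of the shut fingers; the grasp point (between the pads) lies 19 mm behind it (grip_point_offset is the x of the grasp point in the tool frame, in m); x points along the fingers, z is the direction in which the jaws open and shut, and the axes are right-handed (so a half turn about x gives the same grasp; the last joint's range is limited). The gripper opens to 85 mm and grips with 20 to 120 N. Pads are 22 mm wide; open, the fingers measure 114 mm over their backs; the gripper's body (76 mm by 85 mm) begins 54 mm behind the grasp point. The pads swing forward as they close: fully open they stand 13 mm farther back than shut.
Start: joints at [1.004, 0.359, 1.51, -0, 1.272, -0.115], TCP at [0.262, 0.54, 0.231] pointing down, gripper open.
Joint ranges: [-2.97, 2.97], [-1.01, 2.36], [0.21, 2.38], [-0.96, 4.11], [0.2, 2.71], [-2.98, 2.98]. Speed limits (rad/s): [2.39, 2.39, 3.14, 3.14, 3.14, 3.14].

## Interface

Orientations are given as a unit quaternion [w, x, y, z].
In Python, from cell import * gives the robot as it stands. The module is installed in compiled form; this text tells all that it offers.
- The arm moves only by the tool carry_out, never from a script. Its argument "plan" is one flat list of numbers, 4 for each row, row after row: the shift along the tool's x, y, z each as a share of 0.08 m, from -1 to 1, then the turn about the tool's x as a share of 2 rad, from -1 to 1. A call has exactly 5 rows; each row is the pose to reach, as a shift and turn from the pose measured when the call began, along the tool's axes at that moment; what a row does not reach only later rows make up. A row lasts 1/8 s, in which the tool goes at most 62.5 mm and 10.7 degrees, less where a joint would pass 70% of its speed; a pose out of reach is approached as far as the arm can. A call with a number of a shift or a turn outside -1 to 1 is refused whole. A call with a gripper value outside its range is refused whole. "jaw" is the opening in per cent of the stroke, from 0 (shut) to 100 (fully open), set as the call begins (left out, the last holds). The fingers move at their own pace and stop on an object; the grip force is fixed at half the most. Time passes only in rows, so rows that repeat a pose let the fingers close, or fill a call up. It gives the time, the measured TCP pose, the force and the opening at its end, in the units of the state.
- get_state(): the state, without advancing time (a new reading comes with each control period).
- capture(name): name is "scene" or "top" or "wrist"; returns a dict with "color" (384x512x3 uint8, red, green, blue), "fx", "fy", "cx", "cy" (pixels), "xyz" and "rotation" of the camera in the world. Camera axes: x right, y up, looking along -z (the intrinsics and any distortion apply to the point x, -y, -z); pixel columns grow to the right and rows downward; lengths in m; the calibration is good to about 2 mm. The wrist camera is an equidistant fisheye: a pixel r from the principal point sees the ray r / f radians off the axis. A picture is of the moment at which its call begins. There is no depth.
- close_job(): hands the job in, once; it reports no verdict.
The state is a dict: "t": time; "qpos": joint angles; "qvel": joint speeds; "effort": joint torques, N m; "ee_pos": TCP position; "tcp_rot": TCP orientation; "contact_force": force on the tool from outside, world axes, zero at the start; "ft_torque": the same for the moment, N m; "gripper_width": finger opening in m.
Only numpy, scipy, OpenCV 4.12 (cv2) and the standard library are available. Lean on these libraries where they do the work, as an engineer would, in place of code of your own. Each camera call takes 0.05 s, during which the arm holds its last target. There are 200 camera calls.

## Task

Push the loose planed batten on the jig straight back until its whole long side lies against the fence, without lifting it. Then, with one finger, push each of the two wooden catches on the fence round until it lies square across the batten, pointing straight out from the fence. Only push: grasp and lift nothing, and leave the marker, pot, jar, sanding block and bowl where they are.

Things in the scene. Friction and masses are not known exactly. Their poses are not given: they have to be found in the camera images.
- jig: Holding jig, fixed to the bench: brown fibreboard base 170 (x) x 280 (y) x 12 mm, with a straight pale wooden fence along its far side, 30 mm wide (x = 50 to 80 mm), 280 mm long, 38 mm tall (top 50 mm above the bench). Origin at the centre of the underside of the base, on the bench top; x points across the jig to the fence, y along the fence to the left, z up. Jig yaw and place vary.
- batten_mid (a point): Centre of the loose pale planed batten, 60 (x) x 195 (y) x 34 mm, about 0.15 to 0.25 kg, lying flat on the jig's base, 20 to 40 mm short of the fence and a little askew. Its y axis runs along its length, its x axis points at the fence, z up. Home against the fence its centre is at x = 20 mm in the jig's frame, and its top is 46 mm above the bench, 7 mm below the catches.
- batten_far_left (a point): Point on the batten's long face that looks at the fence, 90 mm left of the batten's middle, half-way up. Home: x = 50 mm in the jig's frame.
- batten_far_right (a point): The same, 90 mm right of the batten's middle.
- catch_left (a joint): Angle (rad) of the left dark wooden catch on the fence's top: 0 = square across the batten, pointing straight from the fence to the robot's side (jig -x); -1.57 = pointing left along the fence; grows counter-clockwise from above. Starts at -1.65 to -1.0. Turns from -1.8 to 1.8 with light friction (about 1 N at the tip), stays where left; no stop at 0.
- catch_right (a joint): Angle of the right catch, alike, measured the same way (counter-clockwise positive): 0 = square across the batten, +1.57 = pointing right along the fence (jig -y). Starts swung out to the right, between 1.0 and 1.65.
- catch_left_pivot (a point): Pivot axis of the left catch, on the fence 60 mm left of its middle (jig x = 65 mm), at the arm's half height, 61 mm above the bench.
- catch_right_pivot (a point): Pivot axis of the right catch, 60 mm right of the fence's middle, likewise.
- catch_left_tip (a point): Free end of the left catch, 75 mm from its pivot, at the arm's half height. The arm is a straight round-ended bar 18 mm wide and 16 mm thick (53 to 69 mm above the bench), with a 25 mm tail behind the pivot and a 3 mm screw head on top.
- catch_right_tip (a point): Free end of the right catch, likewise.
- marker: Blue marker 13 x 62 x 13 mm lying across the right end of the jig's base, past the batten's end. Leave alone. Origin at the centre of its underside.
- pot: Dark glue pot, 70 mm wide, 62 mm tall, beside the left end of the jig. Leave alone. Origin at the centre of its underside.
- jar: Jar with a yellowish lid, 63 mm wide, 76 mm tall, beside the right end of the jig. Leave alone. Origin at the centre of its underside.
- sander: Sanding block 59 x 99 x 33 mm on the bench to the left. Leave alone. Origin at the centre of its underside.
- bowl: Turned wooden bowl, 69 mm wide, 35 mm tall, on the bench to the left. Leave alone. Origin at the centre of its underside.

How it is judged:
On the way, in this order (a step that is already met when the one before it is completed fails the run):
1. the batten's whole long side is against the fence (gap under 4 mm), both catches still swung out (x of each of batten_far_left, batten_far_right in the frame of jig above 0.046 m and value of joint catch_left below -0.6 rad and value of joint catch_right above 0.6 rad), for 0.2 s.
2. both catches lie square across the batten (value of joint catch_left between -0.2 and 0.2 rad and value of joint catch_right between -0.2 and 0.2 rad), for 0.2 s.
At the end, for the whole second after the job is handed in: The batten lies flat on the jig with both ends of its far face within 4 mm of the fence and its middle within 35 mm of the jig's middle; both catches are at rest within 0.2 rad (11 degrees) of square across it (all of step 2 and x of each of batten_far_left, batten_far_right in the frame of jig above 0.046 m and y of batten_mid in the frame of jig between -0.035 and 0.035 m and z of batten_mid in the frame of jig below 0.033 m and velocity of joint catch_left between -0.05 and 0.05 rad/s and velocity of joint catch_right between -0.05 and 0.05 rad/s); the robot touches nothing.
It fails at once if the batten is lifted (more than 8 mm off the jig) or tipped (z of batten_mid in the frame of jig above 0.037 m or angle between batten_mid's own z axis and vertical above 0.2 rad).
It fails at once if the marker, pot, jar, sanding block or bowl is moved more than 20 mm (distance of any of marker, pot, jar, sander, bowl from where it was at the start of the episode above 0.02 m).
It also fails if it takes over 64 s, if anything falls off the work surface, if the arm or the gripper's body presses on something with over 40 N, if the wrist force passes 120 N, or if a joint passes its speed limit or range.

## Working session

There is one attempt and no reset: what is moved stays moved. The work goes in short steps, Python scripts to look and compute and a tool call to move; the robot and the scene stay as the last step left them, time stands still between calls to the robot, and variables do not carry over. Pictures are saved under pics/ and viewed, about 8 in all and at most 12, crops included, and the job is handed in when it is done.

Besides the shell and the picture viewer there is one more tool, called after ">>>" by a JSON object that holds its "method" and its "body", one argument or row to a line. carry_out: Moves the arm, as the interface text tells. Its arguments: {"type":"object","properties":{"plan":{"type":"array"},"jaw":{"type":"number"}},"required":["plan"]}

```bash
mkdir -p pics; cat > h.py <<'E'
from cell import *
import numpy as np, cv2
def save(name,fn):
    c=capture(name); cv2.imwrite('pics/'+fn,c['color'][:,:,::-1]); 
    np.savez('pics/'+fn[:-4]+'.npz',**{k:np.array(v) for k,v in c.items()}); return c
def load(fn): return dict(np.load('pics/'+fn+'.npz'))
def ray(c,u,v,z):
    d=np.array([(u-c['cx'])/c['fx'],-(v-c['cy'])/c['fy'],-1.]); R=np.array(c['rotation'])
    d=R@d; o=np.array(c['xyz']); return o+d*(z-o[2])/d[2]
def proj(c,p):
    q=np.array(c['rotation']).T@(np.array(p)-c['xyz']); return np.array([c['cx']+c['fx']*q[0]/-q[2], c['cy']-c['fy']*q[1]/-q[2]])
E
python3 - <<'E'
from h import *
a=save('top','top1.png');b=save('scene','scene1.png')
for c in(a,b): print(c['xyz'],np.array(c['rotation']).tolist(),c['fx'],c['cx'],c['cy'],list(c))
s=get_state();print(s['t'],s['ee_pos'],s['tcp_rot'],s['contact_force'],s['gripper_width'])
E
```

```text
[0.42088089 0.13008124 0.90706713] [-0.698305523693122, -0.03339334954233511, 0.040938261638940834, 0.7138475597212611] 396.51676003865197 256.62612523066196 190.0742038038358 ['color', 'fx', 'fy', 'cx', 'cy', 'xyz', 'rotation']
[-0.12551375  0.84922971  0.56891463] [-0.2778919052552181, -0.1830431627977769, 0.48786371519202315, 0.8070069918815127] 414.4612221659971 252.61130491129472 188.987381650909 ['color', 'fx', 'fy', 'cx', 'cy', 'xyz', 'rotation']
0.1 [0.26163719 0.53926161 0.23051374] [ 0.59874468 -0.37556473  0.59982969  0.37504704] [ 0.02990862 -0.98352313 -0.40851548] 0.08559237565402104
```

View pics/top1.png

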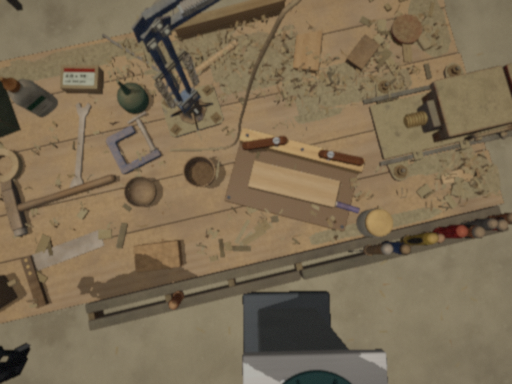

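View pics/scene1.png

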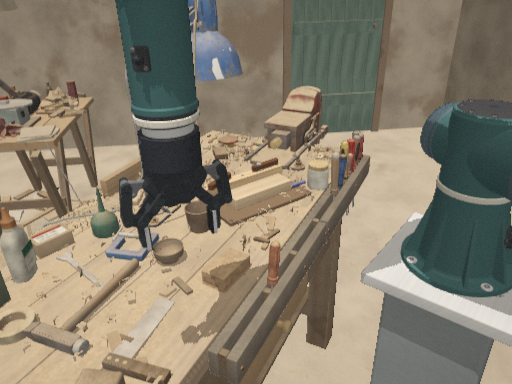

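```bash
sed -i "s/R=np.array(c\['rotation'\])$/R=rot(c)/; s/np.array(c\['rotation'\]).T/rot(c).T/" h.py
cat >> h.py <<'E'
from scipy.spatial.transform import Rotation as Ro
def rot(c):
    q=np.array(c['rotation']); return Ro.from_quat(q[[1,2,3,0]]).as_matrix()
E
python3 - <<'E'
from h import *
im=cv2.imread('pics/top1.png')[110:250,210:410]
cv2.imwrite('pics/crop1.png',cv2.resize(im,None,fx=4,fy=4,interpolation=cv2.INTER_CUBIC))
c=load('top1');print(proj(c,[0,0,0]),proj(c,get_state()['ee_pos']))
for uv,z in [((248,140),.069),((340,156),.069),((378,222),.076)]: print(ray(c,*uv,z))
E
```

```text
[317.02075184 425.83628472] [  5.83747933 335.08691907]
[0.61806477 0.13626206 0.069     ]
[ 0.57901574 -0.06068929  0.069     ]
[ 0.43576503 -0.13262395  0.076     ]
```

View pics/crop1.png

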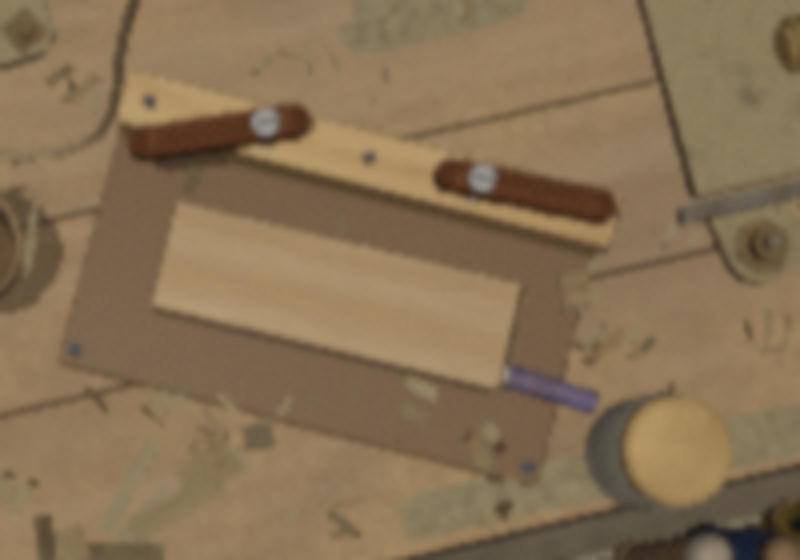

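```bash
python3 - <<'E'
from h import *
c=load('top1')
P=lambda u,v,z: ray(c,210+(u-1.5)/4,110+(v-1.5)/4,z)
L=P(265,122,.072);R=P(482,178,.072)
print('piv',L,R,np.linalg.norm(L-R))
y=(L-R)[:2];y/=np.linalg.norm(y);x=np.array([y[1],-y[0]])
o=(L+R)[:2]/2-.065*x
print('jig',o,'yaw',np.arctan2(x[1],x[0]),x,y)
J=lambda p:np.round([(p[:2]-o)@x*1e3,(p[:2]-o)@y*1e3],1)
for n,u,v,z in [('fl',178,203,.046),('fr',520,284,.046),('nr',502,387,.046),('nl',155,306,.046),('tipL',133,148,.061),('tipR',612,207,.061),('fenceL',124,75,.05),('fenceR',607,247,.05),('fenceLn',122,124,.05),('base nl',62,364,.012),('base nr',530,485,.012),('mark1',506,377,.01),('mark2',597,403,.01),('jar',678,452,.076),('pot',-30,240,.062)]:
  print(n,J(P(u,v,z)))
s=get_state();q=np.array(s['tcp_rot']);M=Ro.from_quat(q[[1,2,3,0]]).as_matrix();print(M)
E
```

```text
piv [0.61587185 0.07640845 0.072     ] [ 0.58296089 -0.03899526  0.072     ] 0.12000477910172987
jig [0.53690852 0.03653265] yaw -0.2778066588221643 [ 0.96165927 -0.27424706] [0.27424706 0.96165927]
fl [15.1 95.1]
fr [ 19.2 -97.7]
nr [ -38.3 -101.2]
nl [-43.3  92.8]
tipL [ 35.5 125.8]
tipR [  70.1 -133.6]
fenceL [ 76.1 141.9]
fenceR [  50.5 -138.4]
fenceLn [ 49.2 135.9]
base nl [-84.8 136.7]
base nr [ -84.1 -135.6]
mark1 [ -28.1 -108.8]
mark2 [ -29.4 -162.2]
jar [ -51.6 -193. ]
pot [-35.7 197.6]
[[-9.11879506e-04 -8.99664590e-01  4.36580799e-01]
 [-1.43490610e-03  4.36581708e-01  8.99663467e-01]
 [-9.99998555e-01  1.93932227e-04 -1.68904412e-03]]
```

```bash
python3 - <<'E'
from h import *
a=load('top1');b=load('scene1')
for ua in [(190,105),(140,35),(160,55),(205,5)]:
  for ub in [(218,75),(205,5)]:
    o1=a['xyz'];d1=ray(a,*ua,0)-o1;o2=b['xyz'];d2=ray(b,*ub,0)-o2
    d1/=np.linalg.norm(d1);d2/=np.linalg.norm(d2)
    t=np.linalg.lstsq(np.c_[d1,-d2],o2-o1,rcond=None)[0];p,q=o1+t[0]*d1,o2+t[1]*d2
    print(ua,ub,p.round(2),q.round(2))
E
```

```text
(190, 105) (218, 75) [0.59 0.21 0.4 ] [0.53 0.16 0.37]
(190, 105) (205, 5) [0.55 0.19 0.52] [0.54 0.18 0.52]
(140, 35) (218, 75) [0.65 0.26 0.46] [0.53 0.17 0.37]
(140, 35) (205, 5) [0.6  0.23 0.56] [0.55 0.18 0.52]
(160, 55) (218, 75) [0.64 0.24 0.44] [0.54 0.16 0.37]
(160, 55) (205, 5) [0.59 0.21 0.55] [0.55 0.17 0.52]
(205, 5) (218, 75) [0.71 0.18 0.43] [0.6  0.1  0.35]
(205, 5) (205, 5) [0.64 0.17 0.55] [0.59 0.13 0.51]
```

```bash
python3 - <<'E'
from h import *
a=load('top1');b=load('scene1')
for u in [(190,108),(145,35),(200,5)]:
  for z in (0,.2,.4,.5): p=ray(a,*u,z);print(u,p.round(2),proj(b,p).round())
im=cv2.imread('pics/top1.png')[0:130,100:300]; im2=cv2.imread('pics/scene1.png')[0:200,100:300]
cv2.imwrite('pics/lamp.png',np.vstack([cv2.resize(im,(400,260)),cv2.resize(im2,(320,320)).copy().repeat(1,0) if 0 else cv2.copyMakeBorder(cv2.resize(im2,(320,320)),0,0,0,80,0)]))
E
```

```text
(190, 108) [0.71 0.27 0.  ] [151. 213.]
(190, 108) [0.65 0.24 0.2 ] [167. 146.]
(190, 108) [0.58 0.21 0.4 ] [186.  64.]
(190, 108) [0.55 0.19 0.5 ] [198.  15.]
(145, 35) [0.9  0.38 0.  ] [ 79. 209.]
(145, 35) [0.79 0.32 0.2 ] [105. 144.]
(145, 35) [0.69 0.27 0.4 ] [136.  63.]
(145, 35) [0.63 0.24 0.5 ] [154.  15.]
(200, 5) [0.97 0.25 0.  ] [105. 185.]
(200, 5) [0.85 0.22 0.2 ] [125. 129.]
(200, 5) [0.73 0.19 0.4 ] [150.  57.]
(200, 5) [0.67 0.18 0.5 ] [166.  13.]
```

View pics/lamp.png

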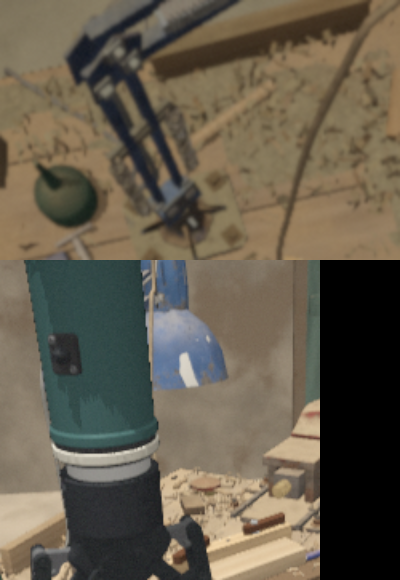

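>>> {"method": "carry_out", "body": {
  "plan": [0,-0.25,-0.22,0,0,-0.5,-0.44,0,0,-0.75,-0.66,0,0,-0.98,-0.87,0,0,-0.98,-0.87,0],
  "jaw": 100
}}

```text
t: 0.72
ee_pos: [0.3018, 0.4409, 0.2303]
tcp_rot: [0.599, -0.375, 0.601, 0.374]
contact_force: [0.8, 0.8, -0.6]
gripper_width: 0.0852
```

>>> {"method": "carry_out", "body": {
  "plan": [0,-0.25,-0.22,0,0,-0.5,-0.44,0,0,-0.75,-0.66,0,0,-0.98,-0.87,0,0,-0.98,-0.87,0]
}}

```text
t: 1.35
ee_pos: [0.342, 0.3438, 0.2304]
tcp_rot: [0.599, -0.375, 0.601, 0.374]
contact_force: [-0.4, 0.9, -0.3]
gripper_width: 0.0857
```

>>> {"method": "carry_out", "body": {
  "plan": [0,-0.25,-0.22,0,0,-0.5,-0.44,0,0,-0.75,-0.66,0,0,-0.98,-0.87,0,0,-0.98,-0.87,0]
}}

```text
t: 1.98
ee_pos: [0.3822, 0.2471, 0.2306]
tcp_rot: [0.599, -0.374, 0.601, 0.374]
contact_force: [0.5, -0.1, 1.4]
gripper_width: 0.0854
```

>>> {"method": "carry_out", "body": {
  "plan": [0,-0.25,-0.22,0,0,-0.5,-0.44,0,0,-0.75,-0.66,0,0,-0.98,-0.87,0,0,-0.98,-0.87,0]
}}

```text
t: 2.6
ee_pos: [0.4225, 0.1506, 0.2307]
tcp_rot: [0.6, -0.373, 0.601, 0.373]
contact_force: [-0.3, -0.2, -0.0]
gripper_width: 0.0855
```

>>> {"method": "carry_out", "body": {
  "plan": [0,-0.25,-0.22,0,0,-0.5,-0.44,0,0,-0.75,-0.66,0,0,-0.98,-0.87,0,0,-0.98,-0.87,0]
}}

```text
t: 3.22
ee_pos: [0.4627, 0.0542, 0.2308]
tcp_rot: [0.6, -0.373, 0.601, 0.373]
contact_force: [0.0, 0.2, -0.5]
gripper_width: 0.0857
```

>>> {"method": "carry_out", "body": {
  "plan": [0.25,0,0,-0.03,0.5,0,0,-0.06,0.75,0,0,-0.088,0.9,0,0,-0.088,0.9,0,0,-0.088]
}}

```text
t: 3.85
ee_pos: [0.4618, 0.0552, 0.1582]
tcp_rot: [0.565, -0.424, 0.567, 0.425]
contact_force: [-0.3, 0.5, 0.3]
gripper_width: 0.0855
```

>>> {"method": "carry_out", "body": {
  "plan": [0.25,0,0,0,0.5,0,0,0,0.75,0,0,0,0.9,0,0,0,0.9,0,0,0]
}}

```text
t: 4.47
ee_pos: [0.4614, 0.0554, 0.086]
tcp_rot: [0.565, -0.423, 0.567, 0.425]
contact_force: [-0.3, 0.0, -0.9]
gripper_width: 0.0855
```

>>> {"method": "carry_out", "body": {
  "plan": [0.2,0,0,0,0.4,0,0,0,0.6,0,0,0,0.85,0,0,0,0.85,0,0,0]
}}

```text
t: 5.1
ee_pos: [0.4609, 0.0555, 0.0178]
tcp_rot: [0.564, -0.423, 0.567, 0.425]
contact_force: [-0.0, -0.4, 0.2]
gripper_width: 0.0854
```

```bash
cat >> h.py <<'E'
o=np.array([0.53691,0.03653]);jx=np.array([0.96166,-0.27425]);jy=np.array([0.27425,0.96166])
def J(p): p=np.array(p)[:2]-o; return (np.array([p@jx,p@jy])*1e3).round(1)
def st():
    s=get_state();M=Ro.from_quat(np.array(s['tcp_rot'])[[1,2,3,0]]).as_matrix()
    print(s['t'],'jig',J(s['ee_pos']),'z',s['ee_pos'][2].round(4),'tooly->jig',(M[:2,1]@jx).round(3),(M[:2,1]@jy).round(3),s['contact_force'].round(1))
E
python3 - <<'E'
from h import *
st();a=save('top','top2.png');b=save('wrist','wrist2.png')
cv2.imwrite('pics/v2.png',np.hstack([cv2.resize(a['color'][110:250,210:410,::-1],(400,280)),cv2.resize(b['color'][:,:,::-1],(373,280))]))
E
```

```text
5.1 jig [-78.3  -2.6] z 0.0178 tooly->jig -1.0 0.007 [-0.  -0.4  0.2]
```

View pics/v2.png

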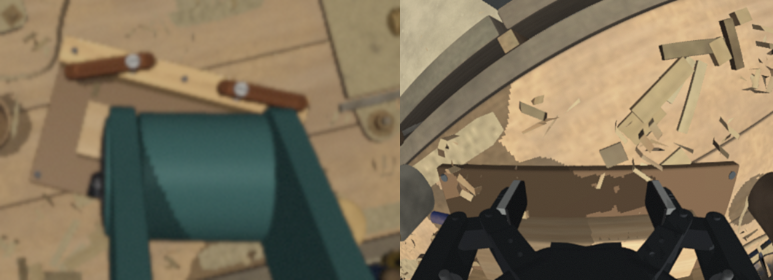

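>>> {"method": "carry_out", "body": {
  "plan": [0.05,-0.1,0,0,0.05,-0.2,0,0,0.05,-0.3,0,0,0.05,-0.4,0,0,0.05,-0.5,0,0]
}}

```text
t: 5.82
ee_pos: [0.5003, 0.0441, 0.0146]
tcp_rot: [0.565, -0.423, 0.567, 0.425]
contact_force: [-1.6, 0.8, 0.2]
gripper_width: 0.0853
```

>>> {"method": "carry_out", "body": {
  "plan": [0,-0.03,0,0,0,-0.06,0,0,0,-0.09,0,0,0,-0.12,0,0,0,-0.15,0,0]
}}

```text
t: 6.45
ee_pos: [0.5119, 0.0407, 0.0145]
tcp_rot: [0.565, -0.423, 0.567, 0.425]
contact_force: [-1.6, -0.3, -0.9]
gripper_width: 0.0851
```

```bash
python3 -c "
from h import *
st()"
```

```text
6.45 jig [-25.1  -2.9] z 0.0145 tooly->jig -1.0 0.007 [-1.6 -0.3 -0.9]
```

Contact force about 1.6 N, so the batten is sliding; a few mm remain before the fence.

>>> {"method": "carry_out", "body": {
  "plan": [0,-0.015,0,0,0,-0.03,0,0,0,-0.045,0,0,0,-0.06,0,0,0,-0.06,0,0]
}}

```text
t: 7.08
ee_pos: [0.5149, 0.0395, 0.0143]
tcp_rot: [0.564, -0.423, 0.568, 0.426]
contact_force: [-4.0, 0.6, 3.4]
gripper_width: 0.0854
```

>>> {"method": "carry_out", "body": {
  "plan": [0,-0.01,0,0,0,-0.02,0,0,0,-0.03,0,0,0,-0.04,0,0,0,-0.04,0,0]
}}

```text
t: 7.7
ee_pos: [0.5149, 0.0393, 0.0139]
tcp_rot: [0.562, -0.421, 0.569, 0.427]
contact_force: [-9.5, 3.8, 6.0]
gripper_width: 0.0856
```

>>> {"method": "carry_out", "body": {
  "plan": [0,-0.02,0,0,0,-0.04,0,0,0,-0.05,0,0,0,-0.05,0,0,0,-0.05,0,0]
}}

```text
t: 8.32
ee_pos: [0.5148, 0.0393, 0.0134]
tcp_rot: [0.561, -0.42, 0.57, 0.429]
contact_force: [-10.7, 5.4, 8.0]
gripper_width: 0.0855
```

```bash
python3 -c "
from h import *
st()"
```

```text
8.325 jig [-22.   -3.4] z 0.0134 tooly->jig -1.0 0.005 [-10.7   5.4   8. ]
```

>>> {"method": "carry_out", "body": {
  "plan": [0,0.1,0,0,0,0.2,0,0,0,0.4,0,0,-0.3,0.4,0,0,-0.6,0.4,0,0]
}}

```text
t: 8.95
ee_pos: [0.4839, 0.0483, 0.0623]
tcp_rot: [0.56, -0.42, 0.57, 0.429]
contact_force: [0.6, 0.1, 0.4]
gripper_width: 0.0851
```

>>> {"method": "carry_out", "body": {
  "plan": [-0.25,0.2,0,0,-0.5,0.4,0,0,-0.75,0.6,0,0,-1,0.8,0,0,-1,0.8,0,0],
  "jaw": 0
}}

```text
t: 9.57
ee_pos: [0.4233, 0.0662, 0.1445]
tcp_rot: [0.561, -0.42, 0.57, 0.429]
contact_force: [-0.6, -0.3, 1.2]
gripper_width: 0.0001
```

```bash
python3 - <<'E'
from h import *
st();a=save('top','top3.png')
cv2.imwrite('pics/v3.png',cv2.resize(a['color'][110:250,210:410,::-1],None,fx=4,fy=4,interpolation=cv2.INTER_CUBIC))
E
```

```text
9.575 jig [-117.4   -2.6] z 0.1445 tooly->jig -1.0 0.005 [-0.6 -0.3  1.2]
```

View pics/v3.png

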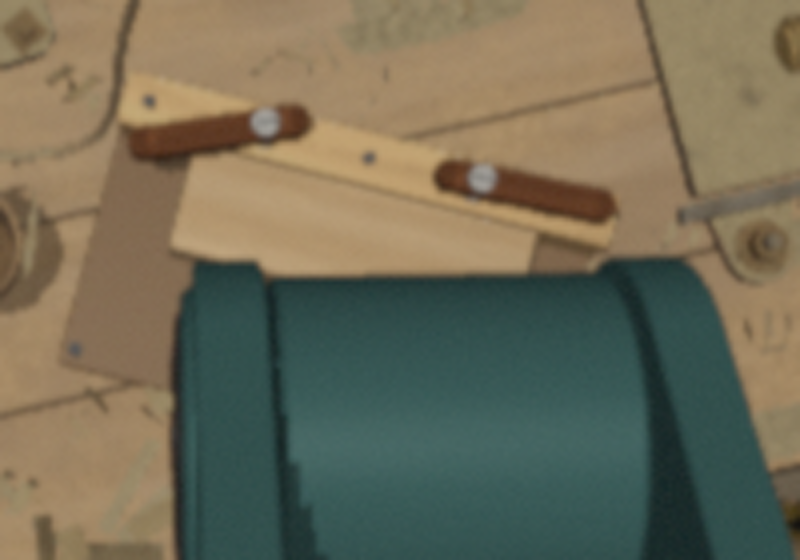

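>>> {"method": "carry_out", "body": {
  "plan": [0,-0.2,0.14,0,0,-0.4,0.28,0,0,-0.6,0.42,0,0,-0.82,0.54,0,0,-0.82,0.54,0]
}}

```text
t: 10.25
ee_pos: [0.5018, 0.0897, 0.1418]
tcp_rot: [0.561, -0.42, 0.569, 0.429]
contact_force: [-0.2, -0.1, -0.8]
gripper_width: 0.0004
```

>>> {"method": "carry_out", "body": {
  "plan": [0,-0.2,0.14,0,0,-0.4,0.28,0,0,-0.6,0.42,0,0,-0.82,0.54,0,0,-0.82,0.54,0]
}}

```text
t: 10.88
ee_pos: [0.5776, 0.1129, 0.1399]
tcp_rot: [0.561, -0.42, 0.569, 0.429]
contact_force: [-0.2, 0.3, 0.5]
gripper_width: 0.0
```

>>> {"method": "carry_out", "body": {
  "plan": [0,-0.2,0.14,0,0,-0.4,0.28,0,0,-0.6,0.42,0,0,-0.82,0.54,0,0,-0.82,0.54,0]
}}

```text
t: 11.5
ee_pos: [0.6525, 0.136, 0.1382]
tcp_rot: [0.561, -0.42, 0.57, 0.429]
contact_force: [-0.8, 0.3, -0.2]
gripper_width: -0.0
```

```bash
python3 -c "
from h import *
st()"
```

```text
11.5 jig [ 83.9 127.4] z 0.1382 tooly->jig -1.0 0.005 [-0.8  0.3 -0.2]
```

>>> {"method": "carry_out", "body": {
  "plan": [0.25,0,0,0,0.5,0,0,0,0.75,0,0,0,0.99,0,0,0,0.99,0,0,0]
}}

```text
t: 12.12
ee_pos: [0.6487, 0.1358, 0.0572]
tcp_rot: [0.56, -0.42, 0.571, 0.43]
contact_force: [-0.1, 0.9, -0.0]
gripper_width: 0.0002
```

```bash
python3 - <<'E'
from h import *
st();a=save('top','top4.png');b=save('wrist','wrist4.png')
cv2.imwrite('pics/v4.png',np.hstack([cv2.resize(a['color'][110:250,210:410,::-1],(400,280)),cv2.resize(b['color'][:,:,::-1],(373,280))]))
E
```

```text
12.125 jig [ 80.3 126.1] z 0.0572 tooly->jig -1.0 0.005 [-0.1  0.9 -0. ]
```

View pics/v4.png

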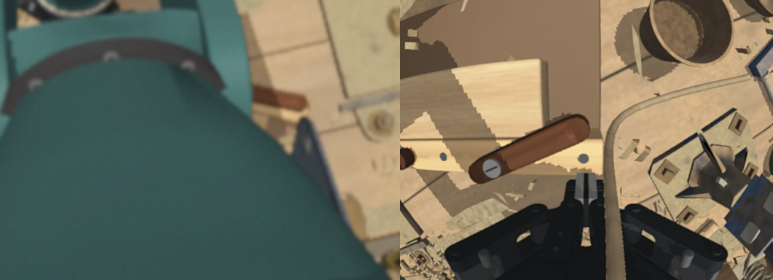

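>>> {"method": "carry_out", "body": {
  "plan": [0,0.11,-0.03,0,0,0.22,-0.06,0,0.01,0.33,-0.1,0,0.02,0.44,-0.14,0,0.02,0.56,-0.175,0]
}}

```text
t: 12.85
ee_pos: [0.6037, 0.135, 0.0586]
tcp_rot: [0.561, -0.421, 0.57, 0.429]
contact_force: [2.0, 0.1, 0.7]
gripper_width: 0.0
```

>>> {"method": "carry_out", "body": {
  "plan": [0,0.07,-0.08,0,0,0.14,-0.15,0,0.01,0.2,-0.22,0,0.01,0.26,-0.29,0,0.01,0.32,-0.35,0]
}}

```text
t: 13.48
ee_pos: [0.5709, 0.115, 0.0582]
tcp_rot: [0.561, -0.42, 0.57, 0.429]
contact_force: [2.0, 0.2, -0.4]
gripper_width: -0.0003
```

```bash
python3 - <<'E'
from h import *
st();b=save('wrist','wrist5.png')
E
```

```text
13.475 jig [11.2 84.7] z 0.0582 tooly->jig -1.0 0.005 [ 2.   0.2 -0.4]
```

View pics/wrist5.png

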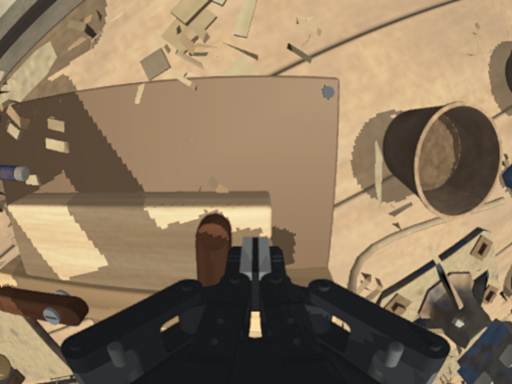

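```bash
cat >> h.py <<'E'
def wray(c,u,v,z):
    dx,dy=u-c['cx'],v-c['cy'];r=np.hypot(dx,dy);th=r/c['fx']
    d=rot(c)@np.array([np.sin(th)*dx/r,-np.sin(th)*dy/r,-np.cos(th)]);oo=np.array(c['xyz']);return oo+d*(z-oo[2])/d[2]
E
python3 - <<'E'
from h import *
c=load('wrist5');print(c['xyz'],c['fx'],c['fy'],c['cx'],c['cy'])
for n,u,v,z in [('tip',213,211,.069),('le1',195.5,240,.069),('le2',197,275,.069),('re',231,240,.069),('batt corner',270,192,.046),('baseplate',338,78,.012),('Rpiv',50,315,.072),('finger',257,238,.058)]: print(n,J(wray(c,u,v,z)))
im=c['color'][:,:,::-1][190:310,160:290]
hsv=cv2.cvtColor(np.ascontiguousarray(im),cv2.COLOR_BGR2HSV)
m=((hsv[...,0]<12)|(hsv[...,0]>170))&(hsv[...,1]>110)&(hsv[...,2]>25)
for r in range(20,100,8):
    w=np.where(m[r])[0]; 
    if len(w): print(r+190,w.min()+160,w.max()+160, J(wray(c,w.min()+160,r+190,.069)))
E
```

```text
[0.49874993 0.13655569 0.20293661] 297.3186396354542 297.3186396354542 254.95207244374558 194.12986264745098
tip [-14.8  64.9]
le1 [ 0.9 55. ]
le2 [22. 54.]
re [ 0.7 73.1]
batt corner [-17.5  93.4]
baseplate [-84.  138.7]
Rpiv [ 65.  -60.1]
finger [ 4.8 86.2]
218 206 223 [-11.1  61.2]
226 200 229 [-6.8 57.9]
234 197 229 [-2.4 56.1]
242 197 229 [ 2.1 55.7]
250 197 227 [ 6.7 55.3]
258 197 226 [11.4 54.9]
266 198 225 [16.3 55. ]
274 198 223 [21.3 54.6]
282 201 218 [26.5 55.8]
```

>>> {"method": "carry_out", "body": {
  "plan": [0,0,-0.02,0,0,0,-0.04,0,0,0,-0.045,0,0,0,-0.045,0,0,0,-0.045,0]
}}

```text
t: 14.15
ee_pos: [0.5686, 0.1112, 0.058]
tcp_rot: [0.561, -0.42, 0.57, 0.429]
contact_force: [-0.8, 1.2, 0.7]
gripper_width: -0.0
```

>>> {"method": "carry_out", "body": {
  "plan": [0,0,0.15,0,0,0,0.3,0,-0.3,0,0.3,0,-0.6,0,0.3,0,-0.9,0,0.3,0]
}}

```text
t: 14.78
ee_pos: [0.5769, 0.135, 0.1306]
tcp_rot: [0.56, -0.42, 0.57, 0.429]
contact_force: [0.5, -0.3, 0.1]
gripper_width: -0.0
```

```bash
python3 -c "
from h import *
st()"
```

```text
14.775 jig [ 11.5 105.7] z 0.1306 tooly->jig -1.0 0.004 [ 0.5 -0.3  0.1]
```

>>> {"method": "carry_out", "body": {
  "plan": [0,-0.1,-0.25,0,0,-0.2,-0.5,0,0,-0.3,-0.75,0,0,-0.4,-0.94,0,0,-0.4,-0.94,0]
}}

```text
t: 15.4
ee_pos: [0.587, 0.0521, 0.1298]
tcp_rot: [0.561, -0.42, 0.571, 0.429]
contact_force: [-0.5, 1.7, 0.9]
gripper_width: 0.0001
```

>>> {"method": "carry_out", "body": {
  "plan": [0,-0.1,-0.25,0,0,-0.2,-0.5,0,0,-0.3,-0.75,0,0,-0.4,-0.94,0,0,-0.4,-0.94,0]
}}

```text
t: 16.02
ee_pos: [0.5971, -0.0304, 0.1295]
tcp_rot: [0.561, -0.419, 0.571, 0.428]
contact_force: [-0.8, 0.1, -0.2]
gripper_width: 0.0001
```

>>> {"method": "carry_out", "body": {
  "plan": [0,-0.1,-0.25,0,0,-0.2,-0.5,0,0,-0.3,-0.75,0,0,-0.4,-0.94,0,0,-0.4,-0.94,0]
}}

```text
t: 16.65
ee_pos: [0.607, -0.1132, 0.1292]
tcp_rot: [0.562, -0.419, 0.571, 0.427]
contact_force: [0.0, 0.4, -0.1]
gripper_width: -0.0
```

```bash
python3 -c "
from h import *
st();save('wrist','wrist6.png')"
```

```text
16.65 jig [ 108.5 -124.8] z 0.1292 tooly->jig -1.0 0.01 [ 0.   0.4 -0.1]
```

View pics/wrist6.png

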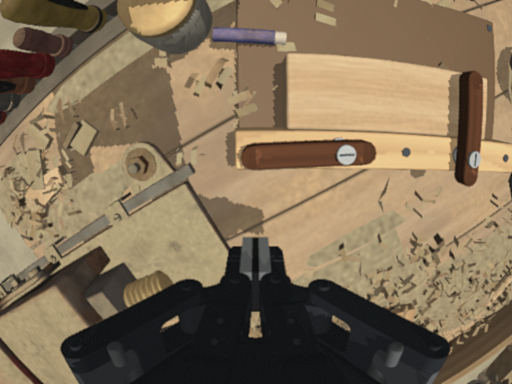

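```bash
python3 - <<'E'
from h import *
a=load('top1');c=load('wrist6')
for z in (.0,.05,.1,.15): print(z,'screw tip',J(ray(a,405,121,z)),'w',J(wray(c,166,287,z)),'jaw corner',J(ray(a,424,103,z)),'w',J(wray(c,108,252,z)),'plate',J(ray(a,365,100,z)))
E
```

```text
0.0 screw tip [ 204.2 -222.3] w [ 227.1 -228. ] jaw corner [ 258.4 -256.6] w [ 184.5 -293.6] plate [ 229.7 -119.7]
0.05 screw tip [ 185.4 -206.9] w [ 191.7 -208.9] jaw corner [ 236.6 -239.2] w [ 156.9 -262.5] plate [ 209.5 -109.9]
0.1 screw tip [ 166.6 -191.4] w [ 156.4 -189.8] jaw corner [ 214.8 -221.9] w [ 129.3 -231.4] plate [ 189.3 -100.1]
0.15 screw tip [ 147.8 -176. ] w [ 121.  -170.6] jaw corner [ 193.  -204.5] w [ 101.7 -200.3] plate [169.1 -90.3]
```

>>> {"method": "carry_out", "body": {
  "plan": [0.25,0,0.02,0,0.5,0,0.04,0,0.75,0,0.06,0,0.88,0,0.06,0,0.88,0,0.06,0]
}}

```text
t: 17.32
ee_pos: [0.6061, -0.1068, 0.0581]
tcp_rot: [0.561, -0.418, 0.571, 0.428]
contact_force: [0.1, -0.0, 0.5]
gripper_width: 0.0002
```

```bash
python3 -c "
from h import *
st()"
```

```text
17.325 jig [ 105.8 -118.9] z 0.0581 tooly->jig -1.0 0.009 [ 0.1 -0.   0.5]
```

>>> {"method": "carry_out", "body": {
  "plan": [0,0.1,0,0,0,0.2,0,0,0,0.3,0,0,0,0.38,0,0,0.01,0.45,0,0]
}}

```text
t: 17.95
ee_pos: [0.5716, -0.0967, 0.0584]
tcp_rot: [0.562, -0.418, 0.571, 0.428]
contact_force: [1.4, 0.2, -0.1]
gripper_width: 0.0
```

>>> {"method": "carry_out", "body": {
  "plan": [0,0.1,0.02,0,0,0.2,0.04,0,0,0.3,0.07,0,0,0.38,0.09,0,0.01,0.45,0.11,0]
}}

```text
t: 18.58
ee_pos: [0.5392, -0.0778, 0.0583]
tcp_rot: [0.562, -0.419, 0.571, 0.428]
contact_force: [0.9, -0.7, 0.5]
gripper_width: 0.0003
```

>>> {"method": "carry_out", "body": {
  "plan": [0,0.07,0.07,0,0,0.13,0.14,0,0,0.19,0.21,0,0,0.25,0.28,0,0.01,0.31,0.34,0]
}}

```text
t: 19.2
ee_pos: [0.5229, -0.0442, 0.0579]
tcp_rot: [0.562, -0.419, 0.571, 0.428]
contact_force: [0.3, -1.0, 1.7]
gripper_width: 0.0001
```

```bash
cat > edge.py <<'E'
import sys
from h import *
st();c=save('wrist',sys.argv[1]+'.png');u0,u1=int(sys.argv[2]),int(sys.argv[3])
im=np.ascontiguousarray(c['color'][:,:,::-1]);hsv=cv2.cvtColor(im,cv2.COLOR_BGR2HSV)
m=((hsv[...,0]<12)|(hsv[...,0]>170))&(hsv[...,1]>110)&(hsv[...,2]>25)
for r in range(210,290,8):
    w=np.where(m[r,u0:u1])[0]+u0
    if len(w): print(r,w.min(),w.max(),J(wray(c,w.min(),r,.069)),J(wray(c,w.max(),r,.069)))
E
python3 edge.py wrist7 256 360
```

```text
19.2 jig [  8.7 -81.5] z 0.0579 tooly->jig -1.0 0.009 [ 0.3 -1.   1.7]
226 284 309 [ -9.4 -66.8] [ -9.2 -54.3]
234 282 313 [ -5.1 -67.6] [ -4.8 -52. ]
242 281 315 [ -0.7 -68. ] [ -0.3 -50.7]
250 282 314 [  3.8 -67.4] [  4.2 -50.9]
258 284 312 [  8.5 -66.2] [  8.9 -51.6]
266 285 312 [ 13.3 -65.5] [ 13.8 -51.2]
274 287 311 [ 18.3 -64.3] [ 18.8 -51.3]
282 292 309 [ 23.6 -61.3] [ 23.9 -52. ]
```

View pics/wrist7.png

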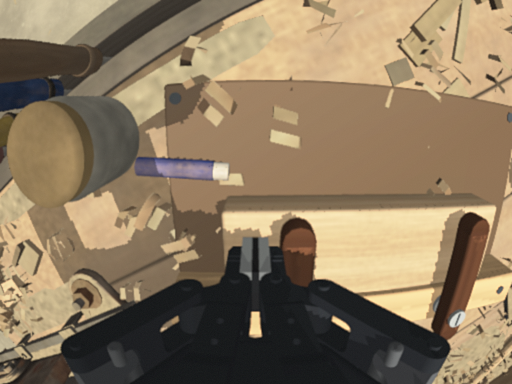

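>>> {"method": "carry_out", "body": {
  "plan": [0,0,-0.15,0,0,0,-0.25,0,-0.3,0,-0.25,0,-0.6,0,-0.25,0,-0.9,0,-0.25,0]
}}

```text
t: 19.88
ee_pos: [0.5174, -0.0637, 0.1303]
tcp_rot: [0.561, -0.418, 0.572, 0.428]
contact_force: [0.1, -0.5, 0.6]
gripper_width: -0.0003
```

>>> {"method": "carry_out", "body": {
  "plan": [-0.25,0.25,0,0,-0.5,0.5,0,0,-0.75,0.75,0,0,-0.9,1,0,0,-0.9,1,0,0]
}}

```text
t: 20.5
ee_pos: [0.4415, -0.0415, 0.2046]
tcp_rot: [0.562, -0.418, 0.572, 0.428]
contact_force: [-0.1, -0.2, 0.3]
gripper_width: 0.0001
```

>>> {"method": "carry_out", "body": {
  "plan": [0,0.15,0,0,0,0.3,0,0,0,0.4,0,0,0,0.4,0,0,0,0.4,0,0]
}}

```text
t: 21.12
ee_pos: [0.4112, -0.0325, 0.2053]
tcp_rot: [0.562, -0.418, 0.571, 0.428]
contact_force: [0.8, -0.8, 0.1]
gripper_width: 0.0005
```

```bash
python3 - <<'E'
from h import *
st();a=save('top','top8.png');b=save('wrist','wrist8.png')
cv2.imwrite('pics/v8.png',np.hstack([cv2.resize(a['color'][110:250,210:410,::-1],(430,301)),cv2.resize(b['color'][:,:,::-1],(369,301))]))
E
```

```text
21.125 jig [-101.9 -100.9] z 0.2053 tooly->jig -1.0 0.011 [ 0.8 -0.8  0.1]
```

View pics/v8.png

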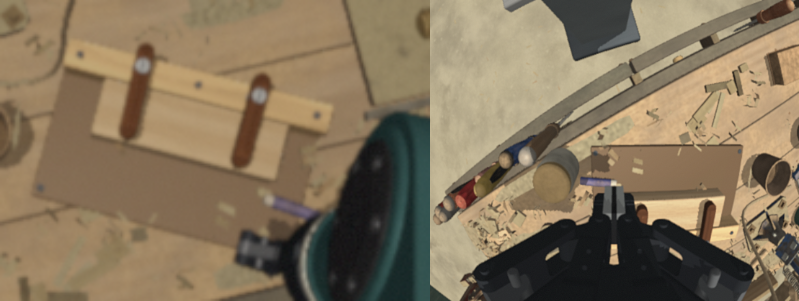

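```bash
python3 - <<'E'
from h import *
c=load('top8');im=np.ascontiguousarray(c['color'][:,:,::-1]);hsv=cv2.cvtColor(im,cv2.COLOR_BGR2HSV)
m=(((hsv[...,0]<12)|(hsv[...,0]>170))&(hsv[...,1]>100)).astype(np.uint8)
m[:120]=0;m[200:]=0;m[:,:255]=0;m[:,345:]=0
n,l,s,ce=cv2.connectedComponentsWithStats(m)
for i in range(1,n):
  if s[i,4]>60:
    v,u=np.where(l==i);P=np.array([ray(c,a,b,.069)[:2] for a,b in zip(u,v)]);Q=np.array([J(p) for p in P])
    d=np.linalg.svd(Q-Q.mean(0),full_matrices=False)[2][0]; d*=-np.sign(d[0])
    print(s[i],Q.mean(0),'phi',np.arctan2(-d[1],-d[0]))
k=200/430
for n,u,v,z in[('nl',93,136,.046),('nr',277,180,.046),('fl',105,80,.046),('fr',290,124,.046)]:print(n,J(ray(c,210+u*k,110+v*k,z)))
E
```

```text
[267 143  12  31 124] [26.30967742 57.7983871 ] phi 0.045679830320899194
[320 156  12  24  95] [ 33.60105263 -58.86421053] phi -0.03798727635714961
nl [-13.1  89.7]
nr [  -9.3 -102.7]
fl [46.2 92.5]
fr [  50.1 -102.2]
```

```bash
python3 - <<'E'
from h import *
c=load('top8');g=c['color'].astype(np.float32).sum(2)
def prof(y,xs,z):
    p=np.array([proj(c,[*(o+x*1e-3*jx+y*1e-3*jy),z]) for x in xs],np.float32)
    return cv2.remap(g,p[:,0].copy(),p[:,1].copy(),cv2.INTER_LINEAR).ravel()
xs=np.arange(-30,8,.5)
for y in (85,75,30,10,-10,-30,-85,-95):
    p=prof(y,xs,.046);d=np.diff(cv2.GaussianBlur(p[None],(1,1),0).ravel());w=np.clip(d,0,None)
    print(y,'near edge',(xs[1:][w>w.max()*.4]*1).mean(),'w.avg',round(float((w**2*xs[1:]).sum()/(w**2).sum()),1))
for y in (30,0,-30,80,-85): print(y,prof(y,np.arange(38,60,2),.048).round().astype(int))
E
```

```text
85 near edge -9.0 w.avg -9.3
75 near edge -8.5 w.avg -9.2
30 near edge -9.0 w.avg -9.0
10 near edge -9.5 w.avg -9.3
-10 near edge -9.0 w.avg -9.2
-30 near edge -9.0 w.avg -9.2
-85 near edge -9.25 w.avg -9.9
-95 near edge -9.25 w.avg -8.9
30 [433 428 426 429 421 394 389 422 456 467 463]
0 [431 429 433 436 429 404 378 410 448 461 456]
-30 [431 426 425 430 430 403 394 418 447 457 455]
80 [434 429 428 427 424 409 395 424 461 472 471]
-85 [431 425 424 422 413 384 369 395 436 445 446]
```

The batten's near edge is at x ≈ -9.2 mm along its whole length, where home is -10. It is parallel to the fence and tight against it. I'm handing in.

```bash
python3 -c "
from cell import *
close_job()"
```

```text
the job is handed in; nothing more can be done
```

I pushed the batten against the fence with the open fingers, then pushed both catches square with the shut fingertips. The job was handed in at about 21 s of the 64 s allowed. Nothing was grasped or lifted.

Last checks, from the top camera with the arm clear:
- **Batten:** its near edge is at x ≈ -9.2 mm in the jig's frame along its whole length (home is -10), so it lies flush with the fence to within measuring error. Its middle is about 5 mm right of the jig's middle, within the 35 mm allowed.
- **Catches:** the left one is at about +0.05 rad and the right one at about -0.04 rad, both within the 0.2 limit.
- **Other things:** contact forces stayed below about 15 N. I did not re-measure the marker, pot, jar, sanding block or bowl; I saw no shift in the marker, jar or pot, and the arm went nowhere near the sanding block or bowl.

One check disagreed. Corner points I read by eye suggested the batten was about 4 mm askew, but the finer edge measurement along eight lines showed no skew, and I trusted that one.

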